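# Set out the turned finials by size for finishing

### The arm

A 6-joint arm with a two-finger parallel gripper is mounted at the origin on the work surface. World frame = base frame: x ahead of the robot, y to its left, z up, the work surface at z = 0. Lengths are in mm, angles in rad, forces in N, time in s.
With the tool pointing down it reaches from about 350 to 775 mm from the base axis. Payload 7.3 kg.
Tool frame: the origin (TCP) lies midway between the tips of the shut fingers; the grasp point (between the pads) lies 19 mm behind it (bot.tcp_to_grasp is the distance from the TCP to the grasp point, in mm); z points along the fingers, y is the line along which they close (so a half turn about z gives the same grasp; the last joint's range is limited). The gripper opens to 92 mm and grips with 3 to 60 N. Pads are 19 mm wide; open, the fingers measure 130 mm over their backs; the gripper's body (75 mm by 190 mm) begins 47 mm behind the grasp point.
Start: joints at [0.983, 0.342, 1.524, -0, 1.275, -0.146], TCP at [224.463, 474.619, 203.241] pointing down, gripper open.
Joint ranges: [-2.53, 2.53], [-0.77, 2.02], [0.04, 2.7], [-1, 4.14], [0.28, 2.66], [-3.11, 3.11]. Speed limits (rad/s): [2.57, 2.57, 3.14, 3.14, 3.14, 3.14].

### API

Orientations are given as [roll, pitch, yaw] about the fixed x, y, z axes, in that order (R = Rz(yaw) Ry(pitch) Rx(roll)).
In Python, from plant import bot, viewer gives the robot as it stands. The module is installed in compiled form; this text tells all that it offers.
- The arm moves only by the shell command python3 -m handwheel 'ROWS'. ROWS is text: rows parted by semicolons, each of 7 numbers parted by spaces: the shift along the tool's x, y, z scaled (see below), then the turn, a rotation vector about the tool's x, y, z scaled (see below), then the opening, from -1 (shut) to 1 (fully open), so that 0 is half open. In form: tx ty tz rx ry rz gripper; .... A call has 1 to 8 rows; each row is the pose to reach, as a shift and turn from the pose commanded when the call began, along the tool's axes at that moment, turning the shorter way round; what a row does not reach only later rows make up. The controller multiplies each number of a shift by 10 cm and each number of a turn by pi rad. A row lasts 1/12 s, in which the tool goes at most 41.7 mm and 7.16 degrees, less where a joint would pass 70% of its speed; a pose out of reach is approached as far as the arm can. A call with a number of a shift or a turn outside -1 to 1 is refused whole. A call with a gripper value outside its range is refused whole. The fingers move at their own pace and stop on an object; the grip force is fixed at half the most. Time passes only in rows, so rows that repeat a pose let the fingers close. It gives the time, the measured TCP pose, the force, the opening and the grip force at its end, in the units of the state.
- bot.get_obs(): the state, without advancing time (a new reading comes with each control period).
- viewer.capture(name): name is "side" or "top"; returns a dict with "frame" (420x560x3 uint8, red, green, blue), "fov_y" (degrees; the focal length in pixels is half the picture's height over the tangent of half this angle, whatever the lens; pixels are square), "cx", "cy" (the principal point, pixels), "T" (4x4, takes a point from camera to world coordinates). Camera axes: x right, y down, z forward; pixel columns grow to the right and rows downward; lengths in mm; the calibration is good to about 2 mm. A picture is of the moment at which its call begins. There is no depth.
- bot.close_job(): hands the job in; it is judged then, once.
Trained networks look in a picture, given as the dict that the camera call returned (one of the last four; its "shot" number tells which), for a name from the list of things; names that differ only in an ending like _2 or _b are one class to them, and where a whole thing is asked for, a point or a joint stands for the part that bears it (a point fixed in the world has none). Each returns a list of dicts, best first, with "score" (0 to 1); they miss things now and then, are a little off and sometimes report something else, mostly with a low value. They report only what shows in the picture. A call takes as long as a camera call. They do not tell look-alikes from the thing itself.
- viewer.recognise(target, picture): "centre" ([column, row] in pixels, amid what is visible of it).
- viewer.cut_out(target, picture): "pixels" (420x560 bool, what is visible of it) and "centre" ([column, row] in pixels, amid what is visible of it).
The state is a dict: "time": time; "joint_positions": joint angles; "dq": joint speeds; "tau": joint torques, N m; "tool_pos": TCP position; "tcp_rot": TCP orientation; "contact_force": force on the tool from outside, world axes, zero at the start; "moment": the same for the moment, N m; "grip_width": finger opening in mm; "finger_force": force on a finger pad.
Only numpy, scipy, OpenCV 4.12 (cv2) and the standard library are available. Lean on these libraries where they do the work, as an engineer would, in place of code of your own. Each camera call takes 0.05 s, during which the arm holds its last target. There are 200 camera calls.

### The job

Line up the four turned wooden finials on the board in order of size, ready for finishing: the largest on the grey pad next to the upright steel stop, then each smaller one on the next pad along, so that the smallest is farthest from the stop. Stand each one upright in the middle of its pad; set them down gently, don't drop them or knock any of them over.

Things in the scene. Friction and masses are not known exactly. Their poses are not given: they have to be found in the camera images.
- finial_largest_center (a point): Pale wooden turned finial, standing upright on its round base, loose; largest of the four. 104 mm tall, base 54 mm across, straight cylindrical belly 50 mm across (where to grip it; from 42 to 73 mm above its underside), small button on top. Round about its vertical z axis, so its yaw does not matter. The point is its centre, 52 mm above its underside.
- finial_second_center (a point): Pale wooden turned finial, standing upright on its round base, loose; second largest of the four. 88 mm tall, base 48 mm across, straight cylindrical belly 44 mm across (where to grip it; from 35 to 62 mm above its underside), small button on top. Round about its vertical z axis, so its yaw does not matter. The point is its centre, 44 mm above its underside.
- finial_third_center (a point): Pale wooden turned finial, standing upright on its round base, loose; third largest (second smallest) of the four. 72 mm tall, base 42 mm across, straight cylindrical belly 38 mm across (where to grip it; from 29 to 50 mm above its underside), small button on top. Round about its vertical z axis, so its yaw does not matter. The point is its centre, 36 mm above its underside.
- finial_smallest_center (a point): Pale wooden turned finial, standing upright on its round base, loose; smallest of the four. 56 mm tall, base 36 mm across, straight cylindrical belly 32 mm across (where to grip it; from 22 to 39 mm above its underside), small button on top. Round about its vertical z axis, so its yaw does not matter. The point is its centre, 28 mm above its underside.
- pad_a: One of four identical grey round felt-covered pads, 72 mm across and 4 mm thick, fixed 100 mm apart in one straight row along a pale board (100 mm wide, 560 mm long, 10 mm thick, lying on the bench). Origin at the centre of the pad's underside (10 mm above the bench; the pad's top is 4 mm higher); its y axis runs along the row. The letters do not follow the order along the row: it changes from start to start.
- pad_b: One of four identical grey round felt-covered pads, 72 mm across and 4 mm thick, fixed 100 mm apart in one straight row along a pale board (100 mm wide, 560 mm long, 10 mm thick, lying on the bench). Origin at the centre of the pad's underside (10 mm above the bench; the pad's top is 4 mm higher); its y axis runs along the row. The letters do not follow the order along the row: it changes from start to start.
- pad_c: One of four identical grey round felt-covered pads, 72 mm across and 4 mm thick, fixed 100 mm apart in one straight row along a pale board (100 mm wide, 560 mm long, 10 mm thick, lying on the bench). Origin at the centre of the pad's underside (10 mm above the bench; the pad's top is 4 mm higher); its y axis runs along the row. The letters do not follow the order along the row: it changes from start to start.
- pad_d: One of four identical grey round felt-covered pads, 72 mm across and 4 mm thick, fixed 100 mm apart in one straight row along a pale board (100 mm wide, 560 mm long, 10 mm thick, lying on the bench). Origin at the centre of the pad's underside (10 mm above the bench; the pad's top is 4 mm higher); its y axis runs along the row. The letters do not follow the order along the row: it changes from start to start.
- stop: Dark steel stop, an upright plate (70 mm across the board, 12 mm thick, 70 mm tall, on a small foot 44 mm wide) fixed on the board at one end of the row, either end. It is 95 mm from the centre of the nearest pad, in line with the row. Origin at the centre of its underside, 10 mm above the bench. The board's other end has only a low wooden strip, 12 mm tall.
Things that resemble listed ones, but are neither listed nor needed, are in the scene too. What is shaped like the part that bears finial_largest_center but blue or yellow is not meant.

How it is judged (in metres and radians):
At the end, for the whole second after the job is handed in: All four finials stand released and at rest, largest on the pad next to the stop and so on to the smallest farthest away: each within 12 mm of its pad's centre (and within 30 mm of its place along the row), underside within 4 mm of the pad's top, tilted less than 0.1 rad ((horizontal distance between finial_largest_center and pad_a below 0.012 m or horizontal distance between finial_largest_center and pad_b below 0.012 m or horizontal distance between finial_largest_center and pad_c below 0.012 m or horizontal distance between finial_largest_center and pad_d below 0.012 m) and horizontal distance between finial_largest_center and stop between 0.065 and 0.125 m and height (world z) of finial_largest_center between 0.062 and 0.07 m and angle between each of finial_largest_center, finial_second_center, finial_third_center, finial_smallest_center's own z axis and vertical below 0.1 rad and linear speed of each of finial_largest, finial_second, finial_third, finial_smallest below 0.02 m/s and contact force between each of finial_largest, finial_second, finial_third, finial_smallest and the fingers below 0.05 N and (horizontal distance between finial_second_center and pad_a below 0.012 m or horizontal distance between finial_second_center and pad_b below 0.012 m or horizontal distance between finial_second_center and pad_c below 0.012 m or horizontal distance between finial_second_center and pad_d below 0.012 m) and horizontal distance between finial_second_center and stop between 0.165 and 0.225 m and height (world z) of finial_second_center between 0.054 and 0.062 m and (horizontal distance between finial_third_center and pad_a below 0.012 m or horizontal distance between finial_third_center and pad_b below 0.012 m or horizontal distance between finial_third_center and pad_c below 0.012 m or horizontal distance between finial_third_center and pad_d below 0.012 m) and horizontal distance between finial_third_center and stop between 0.265 and 0.325 m and height (world z) of finial_third_center between 0.046 and 0.054 m and (horizontal distance between finial_smallest_center and pad_a below 0.012 m or horizontal distance between finial_smallest_center and pad_b below 0.012 m or horizontal distance between finial_smallest_center and pad_c below 0.012 m or horizontal distance between finial_smallest_center and pad_d below 0.012 m) and horizontal distance between finial_smallest_center and stop between 0.365 and 0.425 m and height (world z) of finial_smallest_center between 0.038 and 0.046 m); the robot touches nothing.
It fails at once if a finial is knocked over (tilted more than about 40 degrees) (angle between any of finial_largest_center, finial_second_center, finial_third_center, finial_smallest_center's own z axis and vertical above 0.7 rad).
It fails at once if a finial is dropped (falls freely from more than about 15 mm) ((contact force between finial_largest and anything else below 0.02 N and linear speed of finial_largest above 0.55 m/s) or (contact force between finial_second and anything else below 0.02 N and linear speed of finial_second above 0.55 m/s) or (contact force between finial_third and anything else below 0.02 N and linear speed of finial_third above 0.55 m/s) or (contact force between finial_smallest and anything else below 0.02 N and linear speed of finial_smallest above 0.55 m/s)).
It also fails if it takes over 112 s, if anything falls off the work surface, if the arm or the gripper's body presses on something with over 40 N, if the wrist force passes 120 N, or if a joint passes its speed limit or range.

## Working session

There is one attempt and no reset: what is moved stays moved. The work goes in short steps, Python scripts to look and compute and a shell command to move; the robot and the scene stay as the last step left them, time stands still between calls to the robot, and variables do not carry over. Pictures are saved under pics/ and viewed, at most 14 in all, crops included, and the job is handed in when it is done.

```bash
mkdir -p pics; python3 - <<'E'
from plant import bot, viewer
import cv2,numpy as np
o=bot.get_obs();print({k:np.round(o[k],3) for k in('time','tool_pos','tcp_rot','grip_width')})
for n in('top','side'):
    p=viewer.capture(n);cv2.imwrite(f'pics/{n}0.png',p['frame'][:,:,::-1])
    print(n,p['fov_y'],p['cx'],p['cy'],np.round(p['T'],3).tolist())
    for t in('finial_largest_center','finial_second_center','finial_third_center','finial_smallest_center','pad_a','stop'):
        print(t,[(np.round(d['centre']).tolist(),round(d['score'],2)) for d in viewer.recognise(t,p)])
E
```

```text
{'time': np.float64(0.0), 'tool_pos': array([224.218, 474.222, 202.534]), 'tcp_rot': array([-3.14, -0.  ,  2.7 ]), 'grip_width': np.float64(91.932)}
top 43.20859026356701 283.77315508651225 209.98200601638771 [[-0.02, -0.997, 0.075, 452.401], [-1.0, 0.02, -0.003, 32.628], [0.001, -0.075, -0.997, 1330.239], [0.0, 0.0, 0.0, 1.0]]
finial_largest_center [([253.0, 279.0], 0.85), ([145.0, 233.0], 0.81), ([188.0, 261.0], 0.68), ([149.0, 272.0], 0.63), ([178.0, 222.0], 0.56), ([332.0, 168.0], 0.5)]
finial_second_center [([260.0, 231.0], 0.52)]
finial_third_center [([336.0, 224.0], 0.58)]
finial_smallest_center [([403.0, 258.0], 0.53)]
pad_a [([290.0, 163.0], 0.9), ([369.0, 168.0], 0.87), ([405.0, 170.0], 0.64), ([330.0, 166.0], 0.59), ([251.0, 158.0], 0.55), ([187.0, 260.0], 0.49)]
stop [([405.0, 169.0], 0.57)]
side 53.237541406772046 279.9404846408248 198.89135847765615 [[0.708, -0.485, 0.514, -4.212], [-0.706, -0.494, 0.507, -506.207], [0.009, -0.722, -0.692, 799.444], [0.0, 0.0, 0.0, 1.0]]
finial_largest_center [([211.0, 223.0], 0.97), ([159.0, 173.0], 0.96), ([190.0, 186.0], 0.89), ([220.0, 161.0], 0.83), ([188.0, 153.0], 0.71)]
finial_second_center [([254.0, 204.0], 0.79)]
finial_third_center [([310.0, 242.0], 0.77)]
finial_smallest_center [([338.0, 307.0], 0.58)]
pad_a [([341.0, 212.0], 0.94), ([376.0, 239.0], 0.83), ([293.0, 178.0], 0.69), ([315.0, 199.0], 0.65)]
stop [([406.0, 255.0], 0.88)]
```

View pics/top0.png

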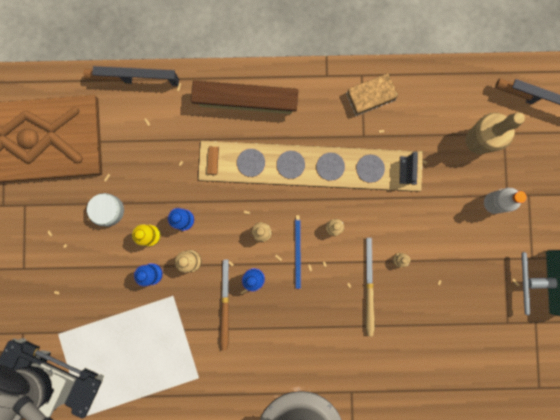

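View pics/side0.png

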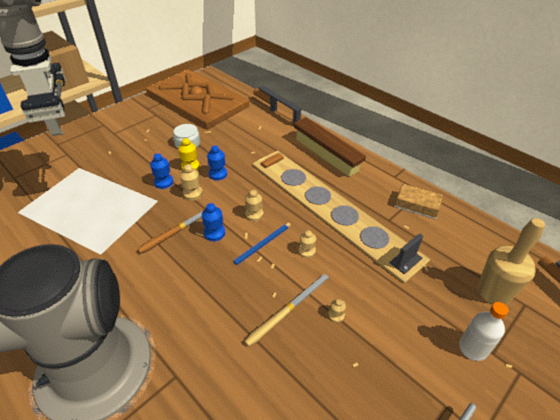

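The top view shows the board with pads at (251,163), (290,163), (330,166) and (370,168). The steel stop is at (409,168), on the right, and the wooden strip is at the left end.

Candidates for the largest in the top view are pale (187,262), blue (180,219), (148,275) and (253,280), and yellow (145,235). Only the pale one fits. The others are second (261,232), third (335,228) and smallest (401,260).

```bash
cat > h.py <<'E'
from plant import bot, viewer
import cv2,numpy as np
H=dict(largest=52,second=44,third=36,smallest=28)
def ray(p,c):
    f=210/np.tan(np.radians(p['fov_y']/2));T=np.array(p['T'])
    d=T[:3,:3]@[(c[0]-p['cx'])/f,(c[1]-p['cy'])/f,1];return T[:3,3],d/np.linalg.norm(d)
def atz(p,c,z):
    o,d=ray(p,c);return (o+d*(z-o[2])/d[2])[:2]
def proj(p,X):
    f=210/np.tan(np.radians(p['fov_y']/2));T=np.array(p['T']);q=T[:3,:3].T@(np.array(X)-T[:3,3])
    return np.array([f*q[0]/q[2]+p['cx'],f*q[1]/q[2]+p['cy']])
def tri(p,a,q,b):
    A=[];B=[]
    for o,d in(ray(p,a),ray(q,b)):
        M=np.eye(3)-np.outer(d,d);A.append(M);B.append(M@o)
    return np.linalg.solve(sum(A),sum(B))
def pale(p,m):
    c=p['frame'][m].mean(0);return c[0]>c[2]+20 and c[1]>c[2]+15 and c[2]>50 and c[0]<c[1]*1.6
def finials(p):
    R={}
    for n in H:
        R[n]=[(np.mean(np.argwhere(d['pixels'])[:,::-1],0),d['score'],p['frame'][d['pixels']].mean(0).round().tolist(),int(d['pixels'].sum()),d['pixels']) for d in viewer.cut_out(f'finial_{n}_center',p)]
    return R
E
python3 - <<'E'
from h import *
P={n:viewer.capture(n) for n in('top','side')}
R={n:finials(P[n]) for n in P}
ex={'top':dict(largest=(187,262),second=(261,232),third=(335,228),smallest=(401,260)),'side':dict(largest=(190,183),second=(254,205),third=(308,244),smallest=(338,310))}
for n,h in H.items():
    b={}
    for v in P:
        L=[d for d in R[v][n] if np.hypot(*(d[0]-ex[v][n]))<15]
        if L: b[v]=L[0]; print(n,v,L[0][0].round(1),L[0][2],L[0][3],'xy',atz(P[v],L[0][0],h).round(1))
    if len(b)==2: print('  tri',tri(P['top'],b['top'][0],P['side'],b['side'][0]).round(1))
for v in P:
    for t,z in(('pad_a',14),('stop',45)):
        for d in viewer.cut_out(t,P[v]):
            c=np.mean(np.argwhere(d['pixels'])[:,::-1],0);print(v,t,c.round(1),round(d['score'],2),int(d['pixels'].sum()),atz(P[v],c,z).round(1))
f=P['side']['frame'][120:270,130:360,::-1];cv2.imwrite('pics/crop.png',cv2.resize(f,None,fx=3,fy=3,interpolation=2))
E
```

```text
largest top [187.9 260.5] [190.0, 158.0, 104.0] 420 xy [431.1 261.8]
largest side [190.2 182.9] [189.0, 156.0, 89.0] 571 xy [423.1 253.2]
  tri [430.3 264.4  40.5]
second side [253.2 205.5] [180.0, 147.0, 84.0] 479 xy [490.8  77.7]
third top [334.2 226.2] [171.0, 141.0, 93.0] 230 xy [507.  -93.1]
third side [307.  244.4] [186.0, 152.0, 87.0] 402 xy [ 498.6 -102.2]
  tri [507.8 -94.6  21.9]
smallest top [400.9 258.9] [157.0, 128.0, 85.0] 199 xy [ 424.2 -255. ]
smallest side [336.6 309.6] [181.0, 147.0, 84.0] 303 xy [ 417.3 -260.6]
  tri [ 423.7 -257.2   16.7]
top pad_a [369.9 167.1] 0.95 600 [ 654.4 -188.7]
top pad_a [250.3 161.5] 0.8 600 [674.5 110.6]
top pad_a [329.8 165.7] 0.71 637 [659.8 -88.2]
top pad_a [290.4 163.2] 0.63 603 [668.   10.2]
top stop [261.7 230.8] 0.64 285 [499.   83.7]
side pad_a [374.  236.7] 0.9 506 [ 650.1 -190.6]
side pad_a [292.7 176.4] 0.88 322 [671.1 109.3]
side pad_a [317.1 194.7] 0.83 364 [663.6   9.4]
side pad_a [343.8 214.5] 0.61 442 [656.6 -89.7]
side stop [407.  255.2] 0.88 654 [ 632.4 -289.3]
```

View pics/crop.png

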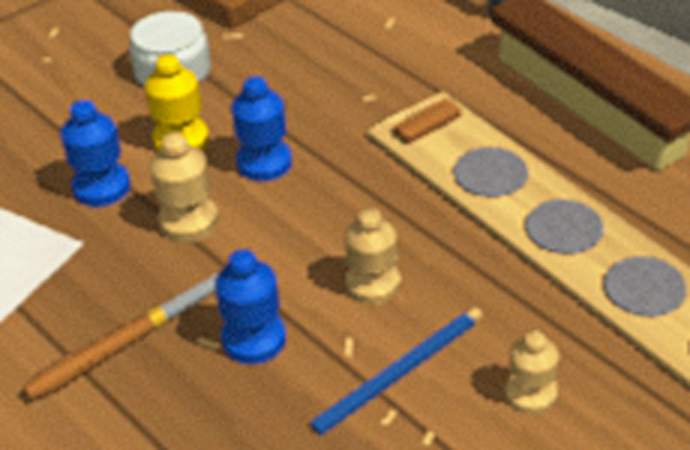

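The crop confirms it: the pale finial at crop (183,188) is the only wooden one among the blue and yellow copies. Next I refine the positions with a silhouette-centroid model and put everything in the row frame.

```bash
cat >> h.py <<'E'
DIM=dict(largest=(104,27,25,42,73),second=(88,24,22,35,62),third=(72,21,19,29,50),smallest=(56,18,16,22,39))
def predc(p,n,xy,z0=0):
    h,rb,r,a,b=DIM[n];m=np.zeros((1680,2240),np.uint8);t=np.linspace(0,2*np.pi,40)
    for r1,z1,r2,z2 in((rb,0,rb,.15*h),(rb,.15*h,r*.7,.28*h),(r*.7,.28*h,r,a),(r,a,r,b),(r,b,r*.45,.82*h),(r*.42,.82*h,r*.3,h)):
        q=[proj(p,[xy[0]+rr*np.cos(s),xy[1]+rr*np.sin(s),z0+z]) for rr,z in((r1,z1),(r2,z2)) for s in t]
        cv2.fillConvexPoly(m,cv2.convexHull((np.array(q)*4).round().astype(np.int32)),1)
    return np.argwhere(m)[:,::-1].mean(0)/4
def fit(p,n,c,z0=0):
    xy=atz(p,c,z0+H[n])
    for _ in range(3): xy=xy+atz(p,c,z0+H[n])-atz(p,predc(p,n,xy,z0),z0+H[n])
    return xy
YAW=np.arctan2(299.6,20.5);U=np.array([np.cos(YAW),np.sin(YAW)]);V=np.array([np.sin(YAW),-np.cos(YAW)])
E
python3 - <<'E'
from h import *
print('yaw',YAW)
P={n:viewer.capture(n) for n in('top','side')}
for v in P:
    seen=[]
    for t in['finial_%s_center'%n for n in H]+['stop']:
        for d in viewer.cut_out(t,P[v]):
            c=np.argwhere(d['pixels'])[:,::-1].mean(0)
            if any(np.hypot(*(c-s))<6 for s in seen): continue
            seen.append(c)
            n='largest'
            for k,e in {'top':dict(second=(261,232),third=(335,228),smallest=(401,260)),'side':dict(second=(254,205),third=(308,244),smallest=(338,310))}[v].items():
                if np.hypot(*(c-e))<12:n=k
            xy=fit(P[v],n,c);print(v,t[7:12],n,c.round(),P[v]['frame'][d['pixels']].mean(0).round(),xy.round(1),'uv',(U@xy).round(1),(V@xy).round(1))
for xy in((672.8,110),(665.8,9.8),(658.2,-89),(652.3,-189.6)):print('pad uv',(U@xy).round(1),(V@xy).round(1))
t=bot.get_obs()['tool_pos'][:2];print('tcp uv',U@t,V@t)
E
```

```text
yaw 1.5024782478709509
top large largest [253. 279.] [ 45.  80. 155.] [383.6 108.3] uv 134.2 375.3
top large largest [187. 261.] [190. 158. 103.] [430.3 266. ] uv 294.7 411.2
top large largest [408. 168.] [67. 64. 61.] [ 645.9 -278.7] uv -234.0 663.4
top large largest [147. 274.] [ 45.  82. 158.] [400.6 362.7] uv 389.2 374.9
top large largest [146. 235.] [201. 174.  16.] [495.6 367.1] uv 400.1 469.4
top large largest [180. 219.] [ 45.  80. 155.] [533.1 282.2] uv 318.0 512.6
top secon second [261. 231.] [175. 144.  95.] [498.5  87.2] uv 121.1 491.4
top third third [335. 226.] [173. 143.  94.] [507.2 -95.7] uv -60.9 512.5
top small smallest [401. 259.] [155. 127.  84.] [ 422.9 -257.6] uv -228.1 439.5
side large largest [188. 153.] [201. 172.   4.] [502.6 376.6] uv 410.1 475.7
side large largest [212. 222.] [ 27.  76. 161.] [382.2 109. ] uv 134.8 373.9
side large largest [190. 182.] [188. 154.  85.] [432.1 268.1] uv 297.0 412.8
side large smallest [336. 310.] [177. 144.  82.] [ 421.9 -257.4] uv -228.0 438.5
side large largest [160. 171.] [ 27.  76. 160.] [400.8 365.3] uv 391.8 375.0
side large largest [317. 195.] [138. 133. 130.] [643.   -7.2] uv 36.7 641.9
side secon second [253. 206.] [180. 147.  84.] [497.6  86.1] uv 119.9 490.6
side third third [307. 244.] [191. 157.  90.] [508.  -94.4] uv -59.5 513.2
side  largest [408. 255.] [73. 70. 66.] [ 639.7 -287.6] uv -243.2 657.8
pad uv 155.7 663.7
pad uv 55.2 663.6
pad uv -43.9 662.7
pad uv -144.6 663.7
tcp uv 488.8224438571726 191.5448063893979
```

```bash
python3 -m handwheel '0 0 0 0 0 0.2 0.5;0 0 0 0 0 0.2 0.5;0 0 0 0 0 0.2 0.5;0 0 0 0 0 0.2 0.5;0 0 0 0 0 0.2 0.5;0 0 0 0 0 0.2 0.5'
python3 -m handwheel '0 0 0 0 0 0.181 0.5;0 0 0 0 0 0.181 0.5;0 0 0 0 0 0.181 0.5;0 0 0 0 0 0.181 0.5;0 0 0 0 0 0.181 0.5;0 0 0 0 0 0.181 0.5'
python3 -m handwheel '-1 1 0 0 0 0 0.5;-1 1 0 0 0 0 0.5;-1 1 0 0 0 0 0.5;-1 1 0 0 0 0 0.5;-1 1 0 0 0 0 0.5;-1 1 0 0 0 0 0.5'
python3 -m handwheel '-0.93 1 0 0 0 0 0.5;-0.93 1 0 0 0 0 0.5;-0.93 1 0 0 0 0 0.5;-0.93 1 0 0 0 0 0.5;-0.93 1 0 0 0 0 0.5;-0.93 1 0 0 0 0 0.5'
python3 -m handwheel '0 0.2 0 0 0 0 0.5;0 0.2 0 0 0 0 0.5;0 0.2 0 0 0 0 0.5;0 0.2 0 0 0 0 0.5'
cat > w.py <<'E'
from h import *
o=bot.get_obs();t=o['tool_pos'];print('t',o['time'],'u %.1f v %.1f z %.1f'%(U@t[:2],V@t[:2],t[2]),'rot',np.round(o['tcp_rot'],3),'w %.1f F %.1f'%(o['grip_width'],o['finger_force']),np.round(o['contact_force'],1))
E
python3 w.py
```

```text
time: 2.5
tool_pos: [224.5, 474.7, 203.3]
tcp_rot: [3.141, -0.0, 2.067]
contact_force: [0.1, -0.5, -0.2]
grip_width: 68.8
finger_force: 0.0
time: 3.0
tool_pos: [224.5, 474.6, 203.3]
tcp_rot: [3.142, -0.0, 1.504]
contact_force: [0.3, 0.5, -0.3]
grip_width: 69.1
finger_force: 0.0
time: 3.5
tool_pos: [317.9, 367.7, 203.4]
tcp_rot: [-3.141, -0.001, 1.504]
contact_force: [0.9, 0.8, 1.4]
grip_width: 68.8
finger_force: 0.0
time: 4.0
tool_pos: [410.4, 269.3, 203.1]
tcp_rot: [-3.141, -0.001, 1.504]
contact_force: [-0.9, -0.1, 0.4]
grip_width: 68.6
finger_force: 0.0
time: 4.33
tool_pos: [429.4, 268.2, 203.1]
tcp_rot: [-3.141, -0.0, 1.505]
contact_force: [-0.5, -0.5, -0.5]
grip_width: 68.7
finger_force: 0.0
t 4.3333 u 296.9 v 410.1 z 203.1 rot [-3.141 -0.     1.505] w 68.7 F 0.0 [-0.5 -0.5 -0.5]
```

```bash
python3 -m handwheel '0 0.02 0.8 0 0 0 0.5;0 0.02 0.8 0 0 0 0.5;0 0.02 0.8 0 0 0 0.5;0 0.02 0.8 0 0 0 0.5' | tail -2
python3 - <<'E'
from h import *
p=viewer.capture('side');cv2.imwrite('pics/g1.png',cv2.resize(p['frame'][80:280,80:330,::-1],None,fx=3,fy=3,interpolation=2))
E
```

```text
grip_width: 69.0
finger_force: 0.0
```

View pics/g1.png

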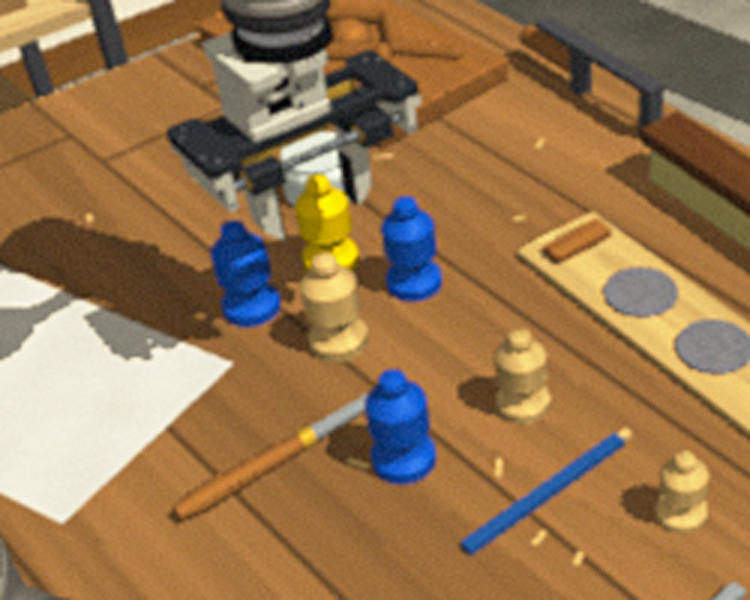

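```bash
python3 w.py; python3 - <<'E'
from h import *
p=viewer.capture('side');t=bot.get_obs()['tool_pos']
f=lambda X:((proj(p,X)-[80,80])*3).round()
print('tcp',f(t));v=np.append(V,0)
for s in(-35,35):print(f(t+v*s),f(t+v*s+[0,0,19]))
print('finial top',f([431,267,104]),'base',f([431,267,0]))
E
```

```text
t 4.7167 u 296.5 v 413.3 z 124.4 rot [ 3.142 -0.     1.504] w 68.5 F 0.0 [ 0.6  0.1 -0.3]
tcp [318. 231.]
[283. 248.] [279. 230.]
[353. 215.] [350. 198.]
finial top [320. 252.] base [336. 339.]
```

```bash
python3 - <<'E'
from h import *
p=viewer.capture('side');t=bot.get_obs()['tool_pos']
im=cv2.resize(p['frame'][110:210,130:230,::-1],None,fx=6,fy=6,interpolation=1);v=np.append(V,0);u=np.append(U,0)
for s in(-35,35):
  for a in(-9.5,9.5):
    for z in (0,19):
      cv2.circle(im,tuple(int(k) for k in (proj(p,t+v*s+u*a+[0,0,z])-[130,110]+.5)*6),3,(0,0,255),-1)
cv2.imwrite('pics/g2.png',im)
E
```

```text
(no output)
```

View pics/g2.png

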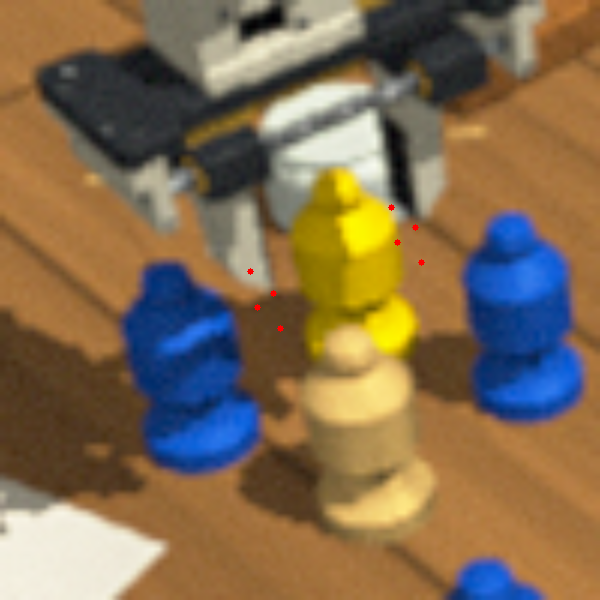

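The pale finial's button is at crop (348,345). The fingertips show about 6 px (raw) higher than the TCP model predicts, so either the tips retract when open or there is an offset. The top view should settle it.

```bash
python3 - <<'E'
from h import *
print(bot.tcp_to_grasp)
p=viewer.capture('top');t=bot.get_obs()['tool_pos']
im=cv2.resize(p['frame'][210:310,130:250,::-1],None,fx=6,fy=6,interpolation=1);v=np.append(V,0);u=np.append(U,0)
def dot(X,c):cv2.circle(im,tuple(int(k) for k in (proj(p,X)-[130,210]+.5)*6),3,c,-1)
for s in(-95,0,95):
  for a in(-37.5,37.5): dot(t+v*s+u*a+[0,0,66],(0,0,255))
for s in(-35,35):dot(t+v*s,(0,255,0))
cv2.imwrite('pics/g3.png',im)
E
```

```text
18.8
```

View pics/g3.png

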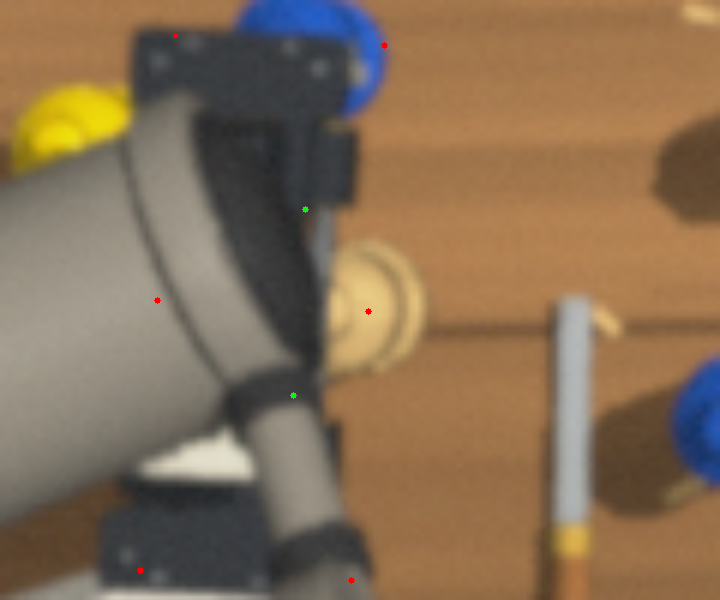

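```bash
python3 -m handwheel '-0.03 -0.02 0.4 0 0 0 0.5;-0.03 -0.02 0.4 0 0 0 0.5;-0.03 -0.02 0.4 0 0 0 0.5;-0.03 -0.02 0.4 0 0 0 0.5' | tail -2
python3 w.py; python3 - <<'E'
from h import *
p=viewer.capture('side');t=bot.get_obs()['tool_pos']
im=cv2.resize(p['frame'][110:210,130:230,::-1],None,fx=6,fy=6,interpolation=2);v=np.append(V,0);u=np.append(U,0)
for s in(-35,35):
  for a in(-9.5,9.5):
      cv2.circle(im,tuple(int(k) for k in (proj(p,t+v*s+u*a)-[130,110]+.5)*6),3,(0,0,255),-1)
cv2.imwrite('pics/g4.png',im)
E
```

```text
grip_width: 69.1
finger_force: 0.0
t 5.2 u 293.4 v 412.4 z 84.9 rot [ 3.140e+00 -1.000e-03  1.503e+00] w 69.1 F 0.0 [-0.1  0.  -0.1]
```

View pics/g4.png

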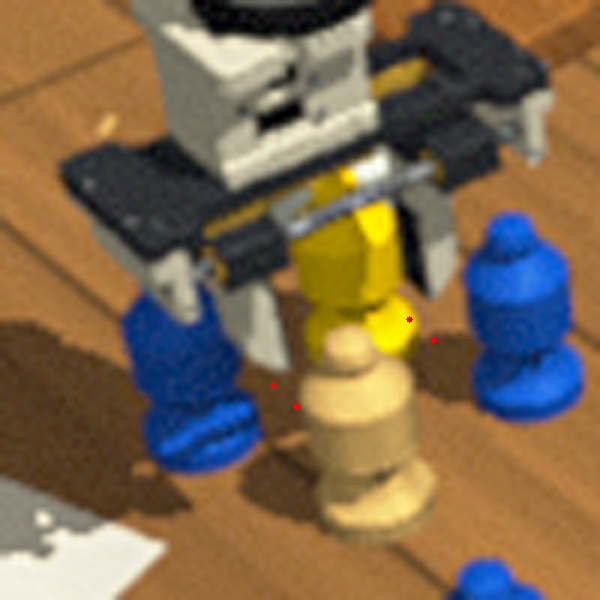

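```bash
python3 -m handwheel '0 0 -0.8 0 0 0 -1;0 0 -0.8 0 0 0 -1;0 0 -0.8 0 0 0 -1;0 0 -0.8 0 0 0 -1;0 0 -0.8 0 0 0 -1;0 0 -0.8 0 0 0 -1;0 0 -0.8 0 0 0 -1;0 0 -0.8 0 0 0 -1' | tail -2
python3 w.py; python3 - <<'E'
from h import *
p=viewer.capture('side');q=viewer.capture('top');t=bot.get_obs()['tool_pos']
v=np.append(V,0);u=np.append(U,0)
out=[]
for P,r,c in((p,60,130),(q,200,130)):
  im=cv2.resize(P['frame'][r:r+130,c:c+100,::-1],None,fx=4,fy=4,interpolation=2)
  for X,k in((t,(0,0,255)),(t+[0,0,18.8],(0,255,0)),(t+[0,0,66],(255,0,255))):
    for a in(-9.5,9.5):cv2.circle(im,tuple(int(z) for z in (proj(P,X+u*a)-[c,r]+.5)*4),2,k,-1)
  out.append(im)
cv2.imwrite('pics/g5.png',np.hstack(out))
E
```

```text
grip_width: 20.1
finger_force: 0.0
t 5.9167 u 292.7 v 411.1 z 162.3 rot [-3.140e+00  1.000e-03  1.503e+00] w 20.1 F 0.0 [-1.1  0.1 -0.7]
```

View pics/g5.png

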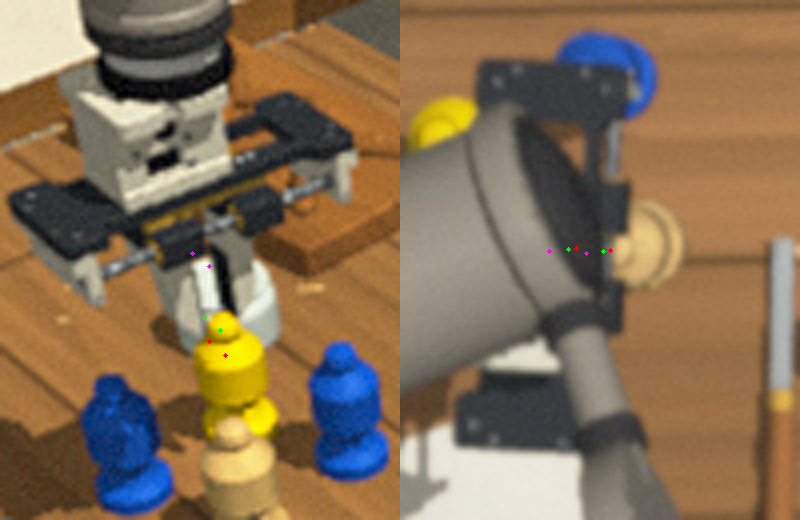

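```bash
python3 w.py; python3 - <<'E'
from h import *
p=viewer.capture('side');q=viewer.capture('top');t=bot.get_obs()['tool_pos']
for a,b,n in(((187.5,217),(218.75,91.2),'v+u-'),((144.2,310),(132.5,108.75),'v-u+'),((176,311),(150,121.2),'v-u-')):
    X=tri(q,a,p,b);d=X-t;print(n,'du %.1f dv %.1f dz %.1f'%(U@d[:2],V@d[:2],d[2]),'res',(proj(q,X)-a).round(1),(proj(p,X)-b).round(1))
print('base top',proj(q,[0,0,0]),proj(q,[0,0,150]),'side',proj(p,[0,0,0]),proj(p,[0,0,150]))
E
```

```text
t 6.0167 u 292.8 v 411.3 z 162.6 rot [-3.140e+00  1.000e-03  1.503e+00] w 11.9 F 0.0 [0.3 0.2 0. ]
v+u- du -41.1 dv 92.5 dz 138.8 res [ 0.2 -0.3] [-0.3  0. ]
v-u+ du 33.1 dv -91.0 dz 129.8 res [ 0.2 -0.3] [-0.3 -0. ]
v-u- du -29.9 dv -86.8 dz 127.0 res [ 1.3 -2.1] [-2.2 -0.1]
base top [300.22155768 435.45809579] [302.450907   459.76438369] side [ 93.44054838 366.51069494] [ 66.85552591 327.02029748]
```

The plate corners triangulate with ≤0.3 px residual and are centred on the TCP to within about 4 mm horizontally. The horizontal position is therefore sound, and only the apparent tip height differs. I reopen, descend, and check the height beside the belly.

```bash
python3 -m handwheel '0.04 0.01 0 0 0 0 0.5;0.04 0.01 0 0 0 0 0.5;0.04 0.01 0 0 0 0 0.5;0.04 0.01 0 0 0 0 0.5;0.04 0.01 0.3 0 0 0 0.5;0.04 0.01 0.6 0 0 0 0.5;0.04 0.01 0.6 0 0 0 0.5' | tail -2
python3 w.py
python3 -m handwheel '0 0 0.2 0 0 0 0.5;0 0 0.4 0 0 0 0.5;0 0 0.55 0 0 0 0.5;0 0 0.55 0 0 0 0.5;0 0 0.55 0 0 0 0.5' | tail -2
python3 w.py; python3 - <<'E'
from h import *
p=viewer.capture('side')
cv2.imwrite('pics/g6.png',cv2.resize(p['frame'][110:210,130:230,::-1],None,fx=6,fy=6,interpolation=2))
E
```

```text
grip_width: 46.0
finger_force: 0.0
t 6.7 u 295.2 v 409.5 z 98.8 rot [-3.134  0.004  1.503] w 46.0 F 0.0 [-1.8 -0.5 -1.2]
grip_width: 68.6
finger_force: 0.0
t 7.1167 u 297.0 v 412.8 z 48.9 rot [-3.141  0.     1.503] w 68.6 F 0.0 [ 0.4 -0.1 -0.1]
```

View pics/g6.png

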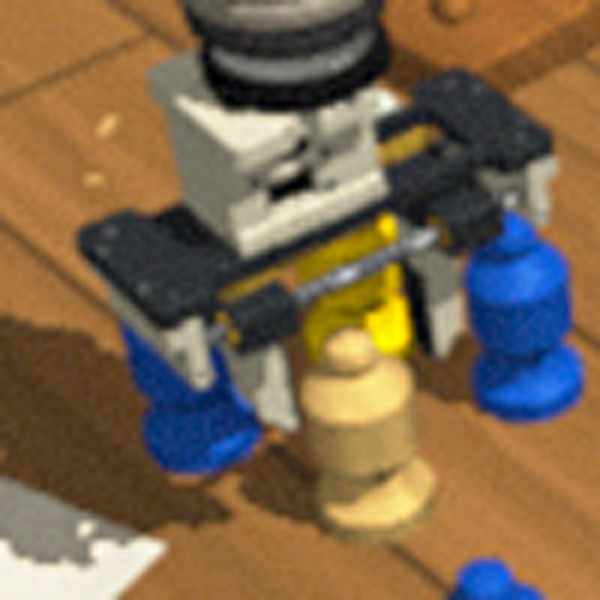

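The tips show beside the upper belly, with the left tip at (290,430), the right at (440,357) and the belly spanning rows 400–470. TCP z 40 is safe under either reading of the height, so I descend to it and close.

```bash
python3 -m handwheel '0 0 0.09 0 0 0 0.5;0 0 0.09 0 0 0 0.5;0 0 0.09 0 0 0 0' | tail -3
python3 w.py
python3 -m handwheel '0 0 0 0 0 0 -1;0 0 0 0 0 0 -1;0 0 0 0 0 0 -1;0 0 0 0 0 0 -1;0 0 0 0 0 0 -1;0 0 0 0 0 0 -1' | tail -2
python3 w.py
```

```text
contact_force: [-0.0, -0.3, 0.3]
grip_width: 65.3
finger_force: 0.0
t 7.4167 u 296.9 v 412.6 z 39.5 rot [ 3.141 -0.     1.503] w 65.3 F 0.0 [-0.  -0.3  0.3]
grip_width: 49.3
finger_force: 30.0
t 7.9167 u 297.0 v 412.7 z 39.5 rot [ 3.141 -0.     1.503] w 49.3 F 30.0 [-1.8  0.8  2.7]
```

```bash
python3 -m handwheel '0 0 -0.1 0 0 0 -1;0 0 -0.3 0 0 0 -1;0 0 -0.6 0 0 0 -1;0 0 -0.9 0 0 0 -1;0 0 -0.9 0 0 0 -1;0 0 -0.9 0 0 0 -1' | tail -2
python3 -m handwheel '0 0 -0.3 0 0 0 -1;0 0 -0.3 0 0 0 -1;0 0 -0.3 0 0 0 -1' | tail -2
python3 w.py; python3 - <<'E'
from h import *
p=viewer.capture('side')
cv2.imwrite('pics/g7.png',cv2.resize(p['frame'][60:200,130:270,::-1],None,fx=4,fy=4,interpolation=2))
E
```

```text
grip_width: 48.8
finger_force: 30.0
grip_width: 48.7
finger_force: 30.0
t 8.6667 u 297.0 v 412.8 z 159.3 rot [ 3.141 -0.     1.503] w 48.7 F 30.0 [ 0.3  0.1 -1. ]
```

View pics/g7.png

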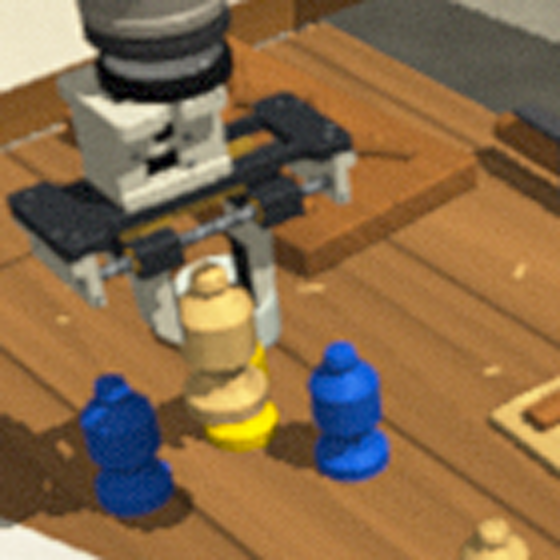

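It is held upright and clear of the rest, with the base at crop (228,400). Next I carry it to above the pad by the stop.

```bash
python3 -m handwheel '-0.2 0.1 0 0 0 0 -1;-0.5 0.25 0 0 0 0 -1;-0.8 0.4 0 0 0 0 -1;-1 0.5 0 0 0 0 -1' | tail -2
python3 -m handwheel '-0.3 0.15 0 0 0 0 -1;-0.6 0.3 0 0 0 0 -1;-0.9 0.45 0 0 0 0 -1;-1 0.5 0 0 0 0 -1' | tail -2
python3 -m handwheel '-0.3 0.15 0 0 0 0 -1;-0.6 0.3 0 0 0 0 -1;-0.9 0.45 0 0 0 0 -1;-1 0.5 0 0 0 0 -1' | tail -2
python3 -m handwheel '-0.3 0.15 0 0 0 0 -1;-0.6 0.3 0 0 0 0 -1;-0.9 0.45 0 0 0 0 -1;-1 0.5 0 0 0 0 -1' | tail -2
python3 -m handwheel '-0.2 0.25 0 0 0 0 -1;-0.35 0.4 0 0 0 0 -1;-0.41 0.51 0 0 0 0 -1;-0.41 0.51 0 0 0 0 -1;-0.41 0.51 0 0 0 0 -1' | tail -2
python3 w.py; python3 - <<'E'
from h import *
t=bot.get_obs()['tool_pos'];z0=t[2]-39.5
for v in('side','top'):
    p=viewer.capture(v)
    for d in viewer.cut_out('finial_largest_center',p):
        c=np.argwhere(d['pixels'])[:,::-1].mean(0);m=p['frame'][d['pixels']].mean(0)
        e=proj(p,[t[0],t[1],z0+52])
        if np.hypot(*(c-e))<40:
            xy=fit(p,'largest',c,z0);print(v,c.round(),e.round(),m.round(),d['pixels'].sum(),'uv',(U@xy).round(1),(V@xy).round(1))
E
```

```text
grip_width: 49.0
finger_force: 30.0
grip_width: 49.0
finger_force: 30.0
grip_width: 49.5
finger_force: 30.0
grip_width: 49.3
finger_force: 30.0
grip_width: 49.3
finger_force: 30.0
t 10.4667 u -143.0 v 663.0 z 157.4 rot [-3.139e+00 -2.000e-03  1.503e+00] w 49.3 F 30.0 [ 0.4  1.1 -0.8]
side [386. 198.] [385. 190.] [185. 155.  90.] 661 uv -154.6 654.7
```

```bash
python3 w.py; python3 - <<'E'
from h import *
t=bot.get_obs()['tool_pos'];z0=t[2]-39.5
out=[]
for v in('side','top'):
    P=viewer.capture(v);e=proj(P,[t[0],t[1],z0+52]).astype(int);c,r=e-[50,65]
    im=cv2.resize(P['frame'][r:r+130,c:c+100,::-1],None,fx=4,fy=4,interpolation=2)
    for R,z,k in((27,0,(0,0,255)),(25,42,(0,255,0)),(25,73,(0,255,0)),(6,104,(255,0,255))):
        q=np.array([(proj(P,[t[0]+R*np.cos(s),t[1]+R*np.sin(s),z0+z])-[c,r]+.5)*4 for s in np.linspace(0,6.3,40)])
        cv2.polylines(im,[q.astype(np.int32)],True,k,1)
    out.append(im)
cv2.imwrite('pics/g8.png',np.hstack(out))
E
```

```text
t 10.6667 u -142.8 v 663.1 z 159.2 rot [-3.141 -0.     1.504] w 49.0 F 30.0 [ 0.1 -0.3 -1.1]
```

View pics/g8.png

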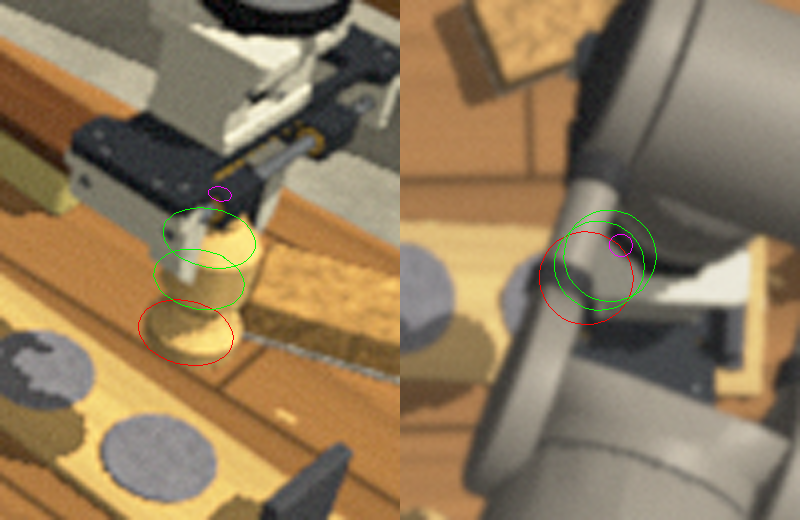

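The model overlay matches the held finial: the base lies within about 2 px of the red ring, so there is no slip. The low centroid came only from occlusion by the finger, so I lower it.

```bash
python3 -m handwheel '0 0 0.2 0 0 0 -1;0 0 0.5 0 0 0 -1;0 0 0.75 0 0 0 -1;0 0 0.92 0 0 0 -1;0 0 0.97 0 0 0 -1;0 0 1 0 0 0 -1;0 0 1 0 0 0 -1;0 0 1 0 0 0 -1' | tail -2
python3 w.py
python3 -m handwheel '0 0 0.02 0 0 0 -1;0 0 0.03 0 0 0 -1;0 0 0.04 0 0 0 -1;0 0 0.04 0 0 0 -1' | tail -2
python3 w.py
```

```text
grip_width: 48.7
finger_force: 30.0
t 11.4333 u -144.2 v 664.7 z 60.8 rot [3.139e+00 1.000e-03 1.503e+00] w 48.7 F 30.0 [ 0.4  0.  -0.2]
grip_width: 48.4
finger_force: 30.0
t 11.7667 u -144.0 v 663.8 z 55.4 rot [3.141 0.    1.503] w 48.4 F 30.0 [-0.1 -0.1 -1.2]
```

```bash
for i in 1 2; do python3 -m handwheel '0 0 0.005 0 0 0 -1;0 0 0.01 0 0 0 -1;0 0 0.01 0 0 0 -1' | tail -5 | head -3;python3 w.py; done
```

```text
tool_pos: [652.4, -188.9, 54.1]
tcp_rot: [-3.142, -0.0, 1.503]
contact_force: [-1.1, -0.4, -1.4]
t 12.0167 u -144.0 v 663.7 z 54.1 rot [-3.142 -0.     1.503] w 49.0 F 30.0 [-1.1 -0.4 -1.4]
tool_pos: [652.5, -189.1, 53.6]
tcp_rot: [3.141, 0.0, 1.503]
contact_force: [-0.6, 0.4, 2.2]
t 12.2667 u -144.1 v 663.8 z 53.6 rot [3.141 0.    1.503] w 49.1 F 30.0 [-0.6  0.4  2.2]
```

```bash
python3 -m handwheel '0 0 0.002 0 0 0 0.5;0 0 0.002 0 0 0 0.5;0 0 0.002 0 0 0 0.5;0 0 0.002 0 0 0 0.5;0 0 0.002 0 0 0 0.5;0 0 0.002 0 0 0 0.5' | tail -2
python3 -m handwheel '0 0 -0.3 0 0 0 0.5;0 0 -0.6 0 0 0 0.5;0 0 -0.9 0 0 0 0.5;0 0 -0.9 0 0 0 0.5' | tail -2
python3 -m handwheel '0.3 -0.5 -0.3 0 0 0 0.5;0.6 -1 -0.3 0 0 0 0.5;0.9 -1 -0.3 0 0 0 0.5;1 -1 -0.3 0 0 0 0.5' | tail -2
python3 -m handwheel '0.5 -0.5 0 0 0 0 0.5;1 -0.7 0 0 0 0 0.5;1 -0.72 0 0 0 0 0.5;1 -0.72 0 0 0 0 0.5' | tail -2
python3 w.py; python3 - <<'E'
from h import *
pu,pv=-144.5,663.5
for v in('side','top'):
    p=viewer.capture(v)
    xy0=U*pu+V*pv;e=proj(p,[*xy0,66])
    for n in H:
      for d in viewer.cut_out(f'finial_{n}_center',p):
        c=np.argwhere(d['pixels'])[:,::-1].mean(0)
        if np.hypot(*(c-e))<15:
            xy=fit(p,'largest',c,14);print(n,v,'uv',(U@xy).round(1),(V@xy).round(1))
E
```

```text
grip_width: 68.9
finger_force: 0.0
grip_width: 68.6
finger_force: 0.0
grip_width: 69.1
finger_force: 0.0
grip_width: 68.8
finger_force: 0.0
t 13.7667 u 60.9 v 487.6 z 173.2 rot [-3.139e+00 -2.000e-03  1.507e+00] w 68.8 F 0.0 [ 0.3 -0.3 -0.2]
largest side uv -147.1 661.6
largest top uv -146.3 663.1
```

The largest is placed within 3 mm of its pad's centre. Next is the second finial.

```bash
python3 -m handwheel '0.4 0 0 0 0 0 0.5;0.64 0 0.3 0 0 0 0.5;0.64 0 0.6 0 0 0 0.5;0.64 0 0.8 0 0 0 0.5;0.64 0 0.8 0 0 0 0.5;0.64 0 0.8 0 0 0 0.5' | tail -2
python3 w.py
python3 -m handwheel '0 0 0.3 0 0 0 0.5;0 0 0.5 0 0 0 0.5;0 0 0.63 0 0 0 0.5;0 0 0.63 0 0 0 0.5;0 0 0.63 0 0 0 0.5' | tail -2
python3 w.py
python3 -m handwheel '0 0 0 0 0 0 -1;0 0 0 0 0 0 -1;0 0 0 0 0 0 -1;0 0 0 0 0 0 -1;0 0 0 0 0 0 -1;0 0 0 0 0 0 -1;0 0 0 0 0 0 -1' | tail -2
python3 w.py
```

```text
grip_width: 69.1
finger_force: 0.0
t 14.7667 u 119.7 v 491.4 z 92.5 rot [-3.139  0.     1.502] w 69.1 F 0.0 [ 0.6 -0.4  1.6]
grip_width: 68.8
finger_force: 0.0
t 15.1833 u 119.7 v 492.8 z 31.2 rot [ 3.14  -0.     1.502] w 68.8 F 0.0 [0.9 0.2 0.2]
grip_width: 43.1
finger_force: 30.0
t 15.7667 u 120.0 v 492.0 z 30.6 rot [ 3.141 -0.     1.503] w 43.1 F 30.0 [-1.2  0.4  6. ]
```

```bash
python3 -m handwheel '0 0 -0.1 0 0 0 -1;0 0 -0.3 0 0 0 -1;0 0 -0.6 0 0 0 -1;0 0 -0.9 0 0 0 -1;0 0 -1 0 0 0 -1;0 0 -1 0 0 0 -1' | tail -2
python3 -m handwheel '-0.1 0.1 -0.3 0 0 0 -1;-0.4 0.4 -0.3 0 0 0 -1;-0.7 0.7 -0.3 0 0 0 -1;-1 1 -0.3 0 0 0 -1' | tail -2
python3 -m handwheel '-0.2 0.2 0 0 0 0 -1;-0.4 0.5 0 0 0 0 -1;-0.55 0.65 0 0 0 0 -1;-0.64 0.715 0 0 0 0 -1;-0.64 0.715 0 0 0 0 -1;-0.64 0.715 0 0 0 0 -1' | tail -2
python3 w.py
python3 -m handwheel '0 0 0.2 0 0 0 -1;0 0 0.5 0 0 0 -1;0 0 0.75 0 0 0 -1;0 0 0.9 0 0 0 -1;0 0 0.97 0 0 0 -1;0 0 1 0 0 0 -1;0 0 1 0 0 0 -1' | tail -2
python3 w.py
```

```text
grip_width: 43.2
finger_force: 30.0
grip_width: 42.8
finger_force: 30.0
grip_width: 42.8
finger_force: 30.0
t 17.1 u -42.0 v 660.4 z 158.4 rot [-3.138e+00 -1.000e-03  1.502e+00] w 42.8 F 30.0 [-0.6  0.6 -0.9]
grip_width: 42.5
finger_force: 30.0
t 17.6833 u -41.5 v 661.2 z 60.3 rot [-3.141 -0.     1.504] w 42.5 F 30.0 [-0.3  0.6 -0.6]
```

```bash
python3 -m handwheel '-0.02 0.01 0.04 0 0 0 -1;-0.02 0.02 0.08 0 0 0 -1;-0.02 0.02 0.11 0 0 0 -1;-0.02 0.02 0.13 0 0 0 -1;-0.02 0.02 0.13 0 0 0 -1;-0.02 0.02 0.13 0 0 0 -1' | tail -2
python3 w.py
for i in 1 2; do python3 -m handwheel '0 0 0.005 0 0 0 -1;0 0 0.01 0 0 0 -1;0 0 0.01 0 0 0 -1' >/dev/null;python3 w.py; done
```

```text
grip_width: 42.9
finger_force: 30.0
t 18.1833 u -44.4 v 663.6 z 47.0 rot [-3.141 -0.     1.503] w 42.9 F 30.0 [ 0.5  1.2 -0.7]
t 18.4333 u -44.4 v 663.6 z 46.0 rot [ 3.141 -0.     1.503] w 42.7 F 30.0 [-0.   0.8  0.4]
t 18.6833 u -44.3 v 663.6 z 44.9 rot [-3.141 -0.     1.503] w 42.4 F 30.0 [-0.  -0.2 -0.3]
```

```bash
python3 -m handwheel '0 0 0.005 0 0 0 -1;0 0 0.01 0 0 0 -1;0 0 0.01 0 0 0 -1' >/dev/null;python3 w.py;python3 -m handwheel '0 0 0.003 0 0 0 -1;0 0 0.007 0 0 0 -1;0 0 0.007 0 0 0 -1' >/dev/null;python3 w.py
```

```text
t 18.9333 u -44.4 v 663.6 z 44.7 rot [3.141 0.    1.503] w 42.8 F 30.0 [-1.2 -0.6  4.4]
t 19.1833 u -44.4 v 663.7 z 44.7 rot [3.141 0.    1.503] w 42.5 F 30.1 [-3.4  1.3  8.8]
```

```bash
python3 -m handwheel '0 0 -0.005 0 0 0 0.4;0 0 -0.005 0 0 0 0.4;0 0 -0.005 0 0 0 0.4;0 0 -0.005 0 0 0 0.4;0 0 -0.005 0 0 0 0.4;0 0 -0.005 0 0 0 0.4' | tail -2
python3 -m handwheel '0 0 -0.3 0 0 0 0.4;0 0 -0.6 0 0 0 0.4;0 0 -0.9 0 0 0 0.4;0 0 -0.9 0 0 0 0.4' | tail -2
python3 -m handwheel '0 -0.4 -0.1 0 0 0 0.4;-0.15 -0.8 -0.1 0 0 0 0.4;-0.15 -1 -0.1 0 0 0 0.4;-0.15 -1 -0.1 0 0 0 0.4' | tail -2
python3 -m handwheel '0 -0.3 0 0 0 0 0.4;0 -0.5 0 0 0 0 0.4;0 -0.5 0 0 0 0 0.4;0 -0.5 0 0 0 0 0.4' | tail -2
python3 w.py; python3 - <<'E'
from h import *
for v in('side','top'):
    p=viewer.capture(v)
    for pu,pv,n,z in((-144.5,663.5,'largest',14),(-44,663.5,'second',14),(-60,513,'third',0)):
      e=proj(p,[*(U*pu+V*pv),z+H[n]])
      for k in H:
       for d in viewer.cut_out(f'finial_{k}_center',p):
        c=np.argwhere(d['pixels'])[:,::-1].mean(0)
        if np.hypot(*(c-e))<15:
            xy=fit(p,n,c,z);print(n,v,'uv',(U@xy).round(1),(V@xy).round(1));break
E
```

```text
grip_width: 64.5
finger_force: 0.0
grip_width: 64.1
finger_force: 0.0
grip_width: 64.3
finger_force: 0.0
grip_width: 64.3
finger_force: 0.0
t 20.6833 u -59.5 v 514.0 z 144.2 rot [3.14  0.    1.503] w 64.3 F 0.0 [ 1.4 -0.6  0.2]
largest side uv -147.2 662.1
second side uv -43.8 664.2
third side uv -59.6 512.1
largest top uv -147.5 663.4
second top uv -43.3 665.5
```

```bash
python3 -m handwheel '0 -0.01 0.3 0 0 0 0.4;0 -0.01 0.6 0 0 0 0.4;0 -0.01 0.9 0 0 0 0.4;0 -0.01 0.9 0 0 0 0.4' | tail -2
python3 -m handwheel '0 0 0.2 0 0 0 0.4;0 0 0.34 0 0 0 0.4;0 0 0.34 0 0 0 0.4;0 0 0.34 0 0 0 0.4' | tail -2
python3 w.py
python3 -m handwheel '0 0 0 0 0 0 -1;0 0 0 0 0 0 -1;0 0 0 0 0 0 -1;0 0 0 0 0 0 -1;0 0 0 0 0 0 -1;0 0 0 0 0 0 -1;0 0 0 0 0 0 -1' | tail -2
python3 w.py
```

```text
grip_width: 64.0
finger_force: 0.0
grip_width: 64.3
finger_force: 0.0
t 22.65 u -59.5 v 512.9 z 20.6 rot [-3.142 -0.     1.503] w 64.3 F 0.0 [0.4 0.3 0.4]
grip_width: 36.4
finger_force: 30.0
t 23.2333 u -59.5 v 512.9 z 20.3 rot [3.141 0.    1.503] w 36.4 F 30.0 [-1.4  0.7  6.5]
```

```bash
python3 -m handwheel '0 0 -0.1 0 0 0 -1;0 0 -0.3 0 0 0 -1;0 0 -0.6 0 0 0 -1;0 0 -0.9 0 0 0 -1;0 0 -1 0 0 0 -1;0 0 -1 0 0 0 -1' | tail -2
python3 -m handwheel '0.1 0.05 -0.3 0 0 0 -1;0.4 0.2 -0.3 0 0 0 -1;0.7 0.4 -0.3 0 0 0 -1;1 0.7 -0.3 0 0 0 -1' | tail -2
python3 -m handwheel '0.1 0.3 0 0 0 0 -1;0.15 0.6 0 0 0 0 -1;0.15 0.8 0 0 0 0 -1;0.15 0.805 0 0 0 0 -1;0.15 0.805 0 0 0 0 -1;0.15 0.805 0 0 0 0 -1' | tail -2
python3 w.py
python3 -m handwheel '0 0 0.2 0 0 0 -1;0 0 0.5 0 0 0 -1;0 0 0.75 0 0 0 -1;0 0 0.9 0 0 0 -1;0 0 0.97 0 0 0 -1;0 0 1 0 0 0 -1;0 0 1 0 0 0 -1;0 0 1 0 0 0 -1' | tail -2
python3 w.py
```

```text
grip_width: 36.6
finger_force: 30.0
grip_width: 36.6
finger_force: 30.0
grip_width: 36.6
finger_force: 30.0
t 24.5667 u 55.0 v 661.1 z 148.0 rot [-3.138 -0.     1.503] w 36.6 F 30.0 [ 1.1 -0.2 -0.4]
grip_width: 37.0
finger_force: 30.0
t 25.2333 u 55.0 v 663.1 z 51.2 rot [ 3.14  -0.     1.503] w 37.0 F 30.0 [-0.8  0.6 -0.2]
```

Target TCP z is about 34.3.

```bash
python3 -m handwheel '0.005 0 0.04 0 0 0 -1;0.005 0 0.08 0 0 0 -1;0.005 0 0.12 0 0 0 -1;0.005 0 0.145 0 0 0 -1;0.005 0 0.15 0 0 0 -1;0.005 0 0.15 0 0 0 -1;0.005 0 0.15 0 0 0 -1' | tail -2
python3 w.py
for i in 1 2; do python3 -m handwheel '0 0 0.005 0 0 0 -1;0 0 0.01 0 0 0 -1;0 0 0.01 0 0 0 -1' >/dev/null;python3 w.py; done
```

```text
grip_width: 36.4
finger_force: 30.0
t 25.8167 u 55.6 v 662.6 z 34.8 rot [ 3.142 -0.     1.503] w 36.4 F 30.0 [-0.1  0.4 -1.3]
t 26.0667 u 55.6 v 662.7 z 34.4 rot [ 3.141 -0.     1.503] w 37.0 F 30.0 [-1.7 -0.9  3.7]
t 26.3167 u 55.6 v 662.8 z 34.3 rot [3.141 0.    1.503] w 36.7 F 30.0 [-3.6  0.5  9.8]
```

```bash
python3 -m handwheel '0 0 -0.006 0 0 0 0.3;0 0 -0.006 0 0 0 0.3;0 0 -0.006 0 0 0 0.3;0 0 -0.006 0 0 0 0.3;0 0 -0.006 0 0 0 0.3;0 0 -0.006 0 0 0 0.3' | tail -2
python3 -m handwheel '0 0 -0.3 0 0 0 0.3;0 0 -0.6 0 0 0 0.3;0 0 -0.9 0 0 0 0.3;0 0 -1 0 0 0 0.3' | tail -2
python3 -m handwheel '-0.3 -0.3 -0.3 0 0 0 0.3;-0.6 -0.6 -0.3 0 0 0 0.3;-0.9 -0.9 -0.3 0 0 0 0.3;-1 -1 -0.3 0 0 0 0.3' | tail -2
python3 -m handwheel '-0.3 -0.3 0 0 0 0 0.3;-0.6 -0.6 0 0 0 0 0.3;-0.9 -0.9 0 0 0 0 0.3;-1 -1 0 0 0 0 0.3' | tail -2
python3 -m handwheel '-0.3 -0.2 0 0 0 0 0.3;-0.6 -0.24 0 0 0 0 0.3;-0.84 -0.24 0 0 0 0 0.3;-0.84 -0.24 0 0 0 0 0.3;-0.84 -0.24 0 0 0 0 0.3' | tail -2
python3 w.py; python3 - <<'E'
from h import *
for v in('side','top'):
    p=viewer.capture(v)
    for pu,pv,n,z in((55.5,663.5,'third',14),(-228,439,'smallest',0)):
      e=proj(p,[*(U*pu+V*pv),z+H[n]])
      for k in ('third','smallest','largest'):
       for d in viewer.cut_out(f'finial_{k}_center',p):
        c=np.argwhere(d['pixels'])[:,::-1].mean(0)
        if np.hypot(*(c-e))<15:
            xy=fit(p,n,c,z);print(n,v,'uv',(U@xy).round(1),(V@xy).round(1));break
E
```

```text
grip_width: 59.4
finger_force: 0.0
grip_width: 59.6
finger_force: 0.0
grip_width: 59.7
finger_force: 0.0
grip_width: 59.7
finger_force: 0.0
grip_width: 60.0
finger_force: 0.0
t 28.2333 u -229.2 v 438.2 z 162.8 rot [-3.141e+00 -1.000e-03  1.500e+00] w 60.0 F 0.0 [-0.5  0.4  0.5]
third side uv 55.2 662.2
smallest side uv -228.1 438.7
third top uv 54.9 663.2
smallest top uv -227.7 440.0
```

```bash
python3 -m handwheel '0.01 0.01 0.3 0 0 0 0.3;0.01 0.01 0.6 0 0 0 0.3;0.01 0.01 0.9 0 0 0 0.3;0.01 0.01 1 0 0 0 0.3' | tail -2
python3 -m handwheel '0 0 0.3 0 0 0 0.3;0 0 0.45 0 0 0 0.3;0 0 0.5 0 0 0 0.3;0 0 0.5 0 0 0 0.3;0 0 0.5 0 0 0 0.3' | tail -2
python3 w.py
python3 -m handwheel '0 0 0 0 0 0 -1;0 0 0 0 0 0 -1;0 0 0 0 0 0 -1;0 0 0 0 0 0 -1;0 0 0 0 0 0 -1;0 0 0 0 0 0 -1;0 0 0 0 0 0 -1' | tail -2
python3 w.py
```

```text
grip_width: 59.4
finger_force: 0.0
grip_width: 59.6
finger_force: 0.0
t 29.6833 u -227.8 v 440.1 z 13.9 rot [3.141 0.    1.503] w 59.6 F 0.0 [-0.6 -0.8 -0.3]
grip_width: 29.1
finger_force: 30.0
t 30.2667 u -227.6 v 439.9 z 13.8 rot [3.141 0.    1.503] w 29.1 F 30.0 [-0.6  0.7  4.5]
```

Width 29 is a bit under 32, so I reopen and go 5 mm lower for a fuller grip.

```bash
python3 -m handwheel '0 0 0 0 0 0 0.2;0 0 0 0 0 0 0.2;0 0 0 0 0 0 0.2;0 0 0 0 0 0 0.2;0 0 0.03 0 0 0 0.2;0 0 0.05 0 0 0 0.2;0 0 0.05 0 0 0 0.2' | tail -2
python3 w.py
python3 -m handwheel '0 0 0 0 0 0 -1;0 0 0 0 0 0 -1;0 0 0 0 0 0 -1;0 0 0 0 0 0 -1;0 0 0 0 0 0 -1;0 0 0 0 0 0 -1;0 0 0 0 0 0 -1' | tail -2
python3 w.py
```

```text
grip_width: 55.0
finger_force: 0.0
t 30.85 u -227.2 v 439.3 z 7.8 rot [-3.141e+00 -1.000e-03  1.503e+00] w 55.0 F 0.0 [-0.4  0.3  0.3]
grip_width: 30.5
finger_force: 30.0
t 31.4333 u -227.5 v 439.7 z 8.5 rot [3.141 0.    1.503] w 30.5 F 30.0 [0.7 0.9 0.4]
```

```bash
python3 -m handwheel '0 0 -0.1 0 0 0 -1;0 0 -0.3 0 0 0 -1;0 0 -0.6 0 0 0 -1;0 0 -0.9 0 0 0 -1;0 0 -1 0 0 0 -1;0 0 -1 0 0 0 -1' | tail -2
python3 -m handwheel '0.1 0 -0.4 0 0 0 -1;0.4 0.1 -0.4 0 0 0 -1;0.7 0.2 -0.4 0 0 0 -1;1 0.4 -0.4 0 0 0 -1' | tail -2
python3 -m handwheel '0.3 0.15 0 0 0 0 -1;0.6 0.3 0 0 0 0 -1;0.9 0.4 0 0 0 0 -1;1 0.5 0 0 0 0 -1' | tail -2
python3 -m handwheel '0.3 0.15 0 0 0 0 -1;0.6 0.3 0 0 0 0 -1;0.9 0.4 0 0 0 0 -1;1 0.5 0 0 0 0 -1' | tail -2
python3 -m handwheel '0.3 0.3 0 0 0 0 -1;0.6 0.6 0 0 0 0 -1;0.835 0.83 0 0 0 0 -1;0.835 0.84 0 0 0 0 -1;0.835 0.84 0 0 0 0 -1;0.835 0.84 0 0 0 0 -1' | tail -2
python3 w.py
python3 -m handwheel '0 0 0.2 0 0 0 -1;0 0 0.5 0 0 0 -1;0 0 0.75 0 0 0 -1;0 0 0.9 0 0 0 -1;0 0 0.97 0 0 0 -1;0 0 1 0 0 0 -1;0 0 1 0 0 0 -1;0 0 1 0 0 0 -1' | tail -2
python3 w.py
```

```text
grip_width: 30.5
finger_force: 30.0
grip_width: 30.8
finger_force: 30.0
grip_width: 30.3
finger_force: 30.0
grip_width: 30.9
finger_force: 30.0
grip_width: 30.3
finger_force: 30.0
t 33.4333 u 155.8 v 662.5 z 146.9 rot [-3.139e+00  1.000e-03  1.503e+00] w 30.3 F 30.0 [-0.4  0.9 -1.7]
grip_width: 30.4
finger_force: 30.0
t 34.1 u 155.8 v 664.2 z 49.9 rot [ 3.139 -0.     1.502] w 30.4 F 30.0 [-0.6 -0.1 -0.9]
```

Target TCP z is about 22.4.

```bash
python3 -m handwheel '0 0 0.05 0 0 0 -1;0 0 0.12 0 0 0 -1;0 0 0.18 0 0 0 -1;0 0 0.22 0 0 0 -1;0 0 0.24 0 0 0 -1;0 0 0.24 0 0 0 -1;0 0 0.24 0 0 0 -1' | tail -2
python3 w.py
for i in 1 2; do python3 -m handwheel '0 0 0.005 0 0 0 -1;0 0 0.01 0 0 0 -1;0 0 0.01 0 0 0 -1' >/dev/null;python3 w.py; done
```

```text
grip_width: 30.7
finger_force: 30.0
t 34.6833 u 156.1 v 663.5 z 24.2 rot [-3.141 -0.     1.503] w 30.7 F 30.0 [ 0.1 -1.1  0.1]
t 34.9333 u 156.1 v 663.6 z 23.6 rot [ 3.141 -0.     1.503] w 30.7 F 30.0 [-0.6 -0.2 -0.5]
t 35.1833 u 156.1 v 663.6 z 22.5 rot [ 3.141 -0.     1.503] w 30.8 F 30.0 [ 0.3  0.5 -0.5]
```

```bash
python3 -m handwheel '0 0 0.003 0 0 0 -1;0 0 0.007 0 0 0 -1;0 0 0.007 0 0 0 -1' >/dev/null;python3 w.py;python3 -m handwheel '0 0 0.003 0 0 0 -1;0 0 0.006 0 0 0 -1;0 0 0.006 0 0 0 -1' >/dev/null;python3 w.py
```

```text
t 35.4333 u 156.1 v 663.6 z 22.4 rot [ 3.141 -0.     1.503] w 30.6 F 30.0 [-1.7 -0.9  4.9]
t 35.6833 u 156.1 v 663.7 z 22.4 rot [ 3.141 -0.     1.503] w 30.4 F 30.0 [-3.1  0.1  9.4]
```

```bash
python3 -m handwheel '0 0 -0.006 0 0 0 0.3;0 0 -0.006 0 0 0 0.3;0 0 -0.006 0 0 0 0.3;0 0 -0.006 0 0 0 0.3;0 0 -0.006 0 0 0 0.3;0 0 -0.006 0 0 0 0.3' | tail -2
python3 -m handwheel '0 0 -0.3 0 0 0 0.3;0 0 -0.6 0 0 0 0.3;0 0 -0.9 0 0 0 0.3;0 0 -1 0 0 0 0.3' | tail -2
python3 -m handwheel '0 -0.3 -0.4 0 0 0 0.3;0 -0.6 -0.4 0 0 0 0.3;0 -0.9 -0.4 0 0 0 0.3;0 -1 -0.4 0 0 0 0.3' | tail -2
python3 -m handwheel '0 -0.3 0 0 0 0 0.3;0 -0.6 0 0 0 0 0.3;0 -0.9 0 0 0 0 0.3;0 -1 0 0 0 0 0.3;0 -1 0 0 0 0 0.3;0 -1 0 0 0 0 0.3' | tail -2
python3 w.py; python3 - <<'E'
from h import *
out=[]
for v in('side','top'):
    p=viewer.capture(v);out.append(p)
    L=[np.argwhere(d['pixels'])[:,::-1].mean(0) for k in H for d in viewer.cut_out(f'finial_{k}_center',p)]
    for n,pu in(('largest',-144.6),('second',-43.9),('third',55.2),('smallest',155.7)):
      e=proj(p,[*(U*pu+V*663.5),14+H[n]])
      for c in L:
        if np.hypot(*(c-e))<12:
            xy=fit(p,n,c,14);print(n,v,'off',(U@xy-pu).round(1),(V@xy-663.5).round(1));break
cv2.imwrite('pics/end.png',cv2.resize(out[0]['frame'][130:290,240:440,::-1],None,fx=3.5,fy=3.5,interpolation=2))
E
```

```text
grip_width: 59.2
finger_force: 0.0
grip_width: 59.9
finger_force: 0.0
grip_width: 59.8
finger_force: 0.0
grip_width: 59.8
finger_force: 0.0
t 37.35 u 156.1 v 464.1 z 162.0 rot [ 3.14  -0.     1.503] w 59.8 F 0.0 [ 0.   0.7 -0.2]
largest side off -3.4 -2.9
second side off 1.3 -0.2
third side off 1.3 1.9
smallest side off 2.4 2.3
largest top off -1.7 1.3
second top off -0.4 -0.7
third top off 1.4 -5.4
smallest top off 0.6 0.7
```

View pics/end.png

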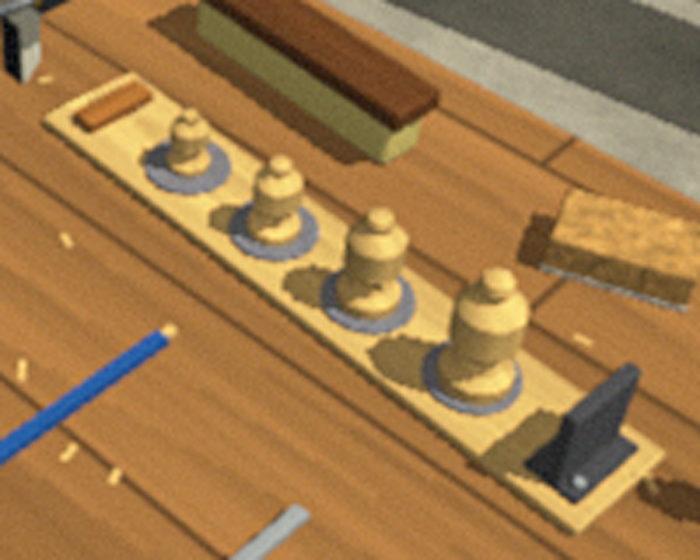

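All four stand upright and centred on their pads: the largest at (475,370) beside the stop, down to the smallest at (188,165).

```bash
python3 -c "
from plant import bot
print(bot.close_job())"
```

```text
the job is handed in; nothing more can be done
None
```

The job is handed in: all four finials stand upright and released in size order, largest beside the steel stop, each within about 6 mm of its pad's centre by camera, at about 37 s of the 112 s allowed; no verdict was returned.

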